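# Lock the bayonet lid on the seed mill

### The arm

A 6-joint arm with a two-finger parallel gripper is mounted at the origin on the work surface. World frame = base frame: x ahead of the robot, y to its left, z up, the work surface at z = 0. Lengths are in m, angles in rad, forces in N, time in s.
With the tool pointing down it reaches from about 0.425 to 0.95 m from the base axis. Payload 3.5 kg.
Tool frame: the origin (TCP) lies midway between the tips of the shut fingers; the grasp point (between the pads) lies 19 mm behind it; z points along the fingers, y is the line along which they close (so a half turn about z gives the same grasp; the last joint's range is limited). The gripper opens to 85 mm and grips with 20 to 120 N. Pads are 22 mm wide; open, the fingers measure 114 mm over their backs; the gripper's body (76 mm by 85 mm) begins 54 mm behind the grasp point. The pads swing forward as they close: fully open they stand 13 mm farther back than shut.
Start: joints at [-1.471, 0.286, 1.577, -0, 1.279, -0.15], TCP at [0.167, -0.654, 0.231] pointing down, gripper open.
Joint ranges: [-2.77, 2.77], [-0.9, 2.22], [0.21, 2.48], [-1.53, 4.67], [0.24, 2.81], [-2.84, 2.84]. Speed limits (rad/s): [2.79, 2.79, 3.14, 3.14, 3.14, 3.14].

### API

Orientations are given as a unit quaternion [x, y, z, w].
In Python, from plant import ctrl, cams, order gives the robot as it stands.
- The arm moves only by the tool move_arm, never from a script. Its argument "plan" is one flat list of numbers, 7 for each row, row after row: the shift along the world's x, y, z in mm, then the turn, a rotation vector about the world's x, y, z in degrees, then the finger opening in mm, from 0 to 85.4. A call has 1 to 12 rows; each row shifts and turns the commanded pose from where the row before left it; what a row does not reach is not made up. A row lasts 1/10 s, in which the tool goes at most 50 mm and 8.59 degrees, less where a joint would pass 70% of its speed; a pose out of reach is approached as far as the arm can. A call is refused whole if a number of a shift passes 50 or a number of a turn 8.59, either way. A call with a gripper value outside its range is refused whole. The fingers move at their own pace and stop on an object; "newtons" is the grip in N (left out, the last holds). Time passes only in rows, so rows that do not move let the fingers close. It gives the time, the measured TCP pose, the force, the opening and the grip force at its end, in the units of the state.
- ctrl.get_state(): the state, without advancing time (a new reading comes with each control period).
- cams.read_camera(name): name is "scene" or "top" or "wrist"; returns a dict with "color" (400x640x3 uint8, red, green, blue), "fov_y" (degrees; the focal length in pixels is half the picture's height over the tangent of half this angle, whatever the lens; pixels are square), "cx", "cy" (the principal point, pixels), "origin" and "orientation" of the camera in the world; the wrist camera has in their place "T_tool_cam" (4x4, takes a point from camera to tool coordinates, whose origin is the TCP and whose axes are the flange's). Camera axes: x right, y up, looking along -z (the intrinsics and any distortion apply to the point x, -y, -z); pixel columns grow to the right and rows downward; lengths in m; the calibration is good to about 2 mm. A picture is of the moment at which its call begins: read the wrist's pose just before it. There is no depth.
- order.sign_off(): hands the job in; it is judged then, once.
The state is a dict: "time": time; "qpos": joint angles; "dq": joint speeds; "joint_efforts": joint torques, N m; "eef_pos": TCP position; "tcp_rot": TCP orientation; "contact_force": force on the tool from outside, world axes, zero at the start; "wrist_torque": the same for the moment, N m; "opening": opening from 0.0 (shut) to 1.0 (fully open); "finger_force": force on a finger pad.
Only numpy, scipy, OpenCV 4.12 (cv2) and the standard library are available. Lean on these libraries where they do the work, as an engineer would, in place of code of your own. Each camera call takes 0.05 s, during which the arm holds its last target. There are 200 camera calls.

### The job

Pick up the mill's lid by its red grip, fit its two lugs through the slots in the steel collar on top of the mill, push it down against the spring, and twist it clockwise (seen from above) up to the stop, so that it springs up a little and stays locked when you let go. Work gently: feel for the slots and never force the lid against the mill. Leave the other things on the bench where they are.

Things in the scene. Friction and masses are not known exactly. Their poses are not given: they have to be found in the camera images.
- mill: Seed mill, fixed: white housing 160 x 150 x 105 mm (x, y, z), on it a steel bayonet collar, 82 mm across, 30 mm tall. Origin under its centre on the bench, z up. The collar's flat top ring (9 mm thick) has a 48 mm round hole and two opposite slots, 16 mm wide, reaching 33 mm from the axis, each with a yellow dot on the rim.
- mouth (a point): Centre of the collar's top face, on its axis, 135 mm above the mill's underside. Its axes are the mill's. The slots lie along the mill's x axis only roughly: the collar is clamped by hand, turned up to 0.4 rad (23 degrees) either way about the vertical, and stays so. This angle is not in the measured poses; it must be seen or felt.
- recess (a point): Point on the axis 5 mm below the collar's top: level of the roof of the two locking recesses, 4 mm deep in the ring's underside. They lie 45 degrees clockwise (from above) from the slots. A solid stop just past them is met some 49 degrees from the slots' centres. Under the ring the lugs turn clockwise only.
- plate_rest (a point): Point on the axis 14 mm below the collar's top, the rest height of the spring plate inside the hole. The plate starts to push back at about 3 N and takes about 10 N when the lid is deep enough to turn; its hard bottom is 26.5 mm below the collar's top.
- lid: Mill lid, loose, about 0.25 kg, 69 mm tall, upright on the bench. Origin under its centre, z up, x along the grip bar; half a turn gives the same lid. Aluminium plug 44 mm in diameter, 27 mm tall, its foot bevelled to 34 mm over the lowest 5 mm; above it a grey flange 68 mm across, 27 to 35 mm up, with a yellow mark over each lug.
- lugs (a point): Point on the lid's axis level with the lugs' underside, 10 mm above the lid's underside. Two opposite steel lugs along the lid's +x and -x, 12 mm wide, 5 mm thick, reaching 31 mm from the axis. Lid's underside below the collar's top: 10 mm with lugs on the ring, 14 mm in the slots resting on the plate, 24 to 26.5 mm while turning, 20 mm locked.
- grip (a point): Middle of the lid's red grip bar, 52 mm above the lid's underside. The bar is 42 mm long (lid's x), 14 mm wide (lid's y) and 34 mm tall, from the flange at 35 mm to 69 mm.
- dish_a: Bystander: white dish of wheatgrass, 100 mm across, blades 85 mm tall, origin under its centre. Not to be moved.
- dish_b: Bystander: a second dish of wheatgrass of the same size. Not to be moved.
- wash_bottle: Bystander: white wash bottle with a red cap, 70 mm across and about 170 mm tall. Not to be moved.
- seedling_pot: Bystander: terracotta seedling pot, 90 mm across the rim, 70 mm tall. Not to be moved.
- seed_jar: Bystander: small amber seed jar, 44 mm across, 60 mm tall. Not to be moved.
- spatula: Bystander: spatula lying on the bench, 150 mm long. Not to be moved.
Things that resemble listed ones, but are neither listed nor needed, are in the scene too. Leave any purple look-alike of the lid alone.

How it is judged:
By the outcome, as a careful person would: the job done as asked, in the order asked, and still so for the second after the job is handed in, with the robot touching nothing.
It also fails if it takes over 72 s, if anything falls off the work surface, if the arm or the gripper's body presses on something with over 40 N, if the wrist force passes 120 N, or if a joint passes its speed limit or range.

## Working session

There is one attempt and no reset: what is moved stays moved. The work goes in short steps, Python scripts to look and compute and a tool call to move; the robot and the scene stay as the last step left them, time stands still between calls to the robot, and variables do not carry over. Pictures are saved under pics/ and viewed, at most 10 in all, crops included, and the job is handed in when it is done.

Besides the shell and the picture viewer there is one more tool, called as a command line: name --argument value ..., lists and objects as JSON in quotes. move_arm: Moves the arm, as the interface text tells. Its arguments: {"type":"object","properties":{"plan":{"type":"array","items":{"type":"number"}},"newtons":{"type":"number"}},"required":["plan"]}

```bash
mkdir -p pics; cat > h.py <<'E'
import numpy as np, cv2
from scipy.spatial.transform import Rotation as R
from plant import ctrl, cams, order
def snap(n,f):
    s=ctrl.get_state(); c=cams.read_camera(n); cv2.imwrite(f,c["color"][...,::-1])
    fl=200/np.tan(np.radians(c["fov_y"])/2)
    if n=="wrist":
        T=np.eye(4);T[:3,:3]=R.from_quat(s["tcp_rot"]).as_matrix();T[:3,3]=s["eef_pos"];T=T@np.array(c["T_tool_cam"])
    else:
        T=np.eye(4);T[:3,:3]=R.from_quat(c["orientation"]).as_matrix();T[:3,3]=c["origin"]
    np.savez(f+".npz",T=T,K=[fl,c["cx"],c["cy"]]); return c,s
def ray(f,u,v):
    d=np.load(f+".npz");fl,cx,cy=d["K"];T=d["T"]
    r=T[:3,:3]@np.array([(u-cx)/fl,-(v-cy)/fl,-1]);return T[:3,3],r/np.linalg.norm(r)
def onz(f,u,v,z):
    o,r=ray(f,u,v);return o+r*(z-o[2])/r[2]
def tri(*l):
    A=np.zeros((3,3));b=np.zeros(3);q=[]
    for f,u,v in l:
        o,r=ray(f,u,v);P=np.eye(3)-np.outer(r,r);A+=P;b+=P@o;q.append((P,o))
    x=np.linalg.solve(A,b);return x,[np.linalg.norm(P@(x-o)) for P,o in q]
E
python3 - <<'E'
from h import *
for n in ["scene","top","wrist"]:
    c,s=snap(n,f"pics/{n}0.png"); print(n,{k:v for k,v in c.items() if k!="color"})
print(s)
a=cv2.imread("pics/scene0.png");b=cv2.imread("pics/top0.png")
E
```

```text
scene {'fov_y': 44.63417580453827, 'cx': 325.85213157392883, 'cy': 196.92307599433042, 'origin': array([0.98488669, 0.55411633, 1.1707428 ]), 'orientation': array([0.08478526, 0.29961424, 0.92111552, 0.23364281])}
top {'fov_y': 49.16523488589194, 'cx': 321.7991870265407, 'cy': 196.46078703013538, 'origin': array([ 0.43987209, -0.10584163,  1.08396227]), 'orientation': array([ 0.04882504, -0.05256526, -0.70489116,  0.70567802])}
wrist {'fov_y': 67.46460686502108, 'cx': 322.82644867787747, 'cy': 201.41323429257758, 'T_tool_cam': array([[-2.23956788e-04,  9.60600532e-01,  2.77932666e-01,
         7.23647670e-02],
       [ 9.99999945e-01,  2.82963512e-04, -1.72193231e-04,
        -3.70200876e-04],
       [-2.44053712e-04,  2.77932612e-01, -9.60600543e-01,
        -1.42839575e-01],
       [ 0.00000000e+00,  0.00000000e+00,  0.00000000e+00,
         1.00000000e+00]])}
{'time': 0.1, 'qpos': array([-1.47102049e+00,  2.87138928e-01,  1.57803845e+00, -3.38736596e-05,
        1.27862980e+00, -1.50015193e-01]), 'dq': array([ 0.00124081, -0.00031945, -0.00161649, -0.00030576,  0.00050354,
       -0.00049916]), 'joint_efforts': array([ 8.69623218e-04, -4.07295227e+01, -2.93700975e+01, -1.48509862e-04,
        3.38745951e-03,  4.20023824e-06]), 'eef_pos': array([ 0.16681081, -0.65343859,  0.23004002]), 'tcp_rot': array([ 9.92209470e-01,  1.24575847e-01,  1.16025580e-05, -1.10731898e-03]), 'contact_force': array([ 0.41816136,  0.10601837, -0.62254752]), 'wrist_torque': array([0.00511646, 0.03678917, 0.06647105]), 'finger_force': 0.0, 'opening': 1.003624527029392}
```

View pics/scene0.png

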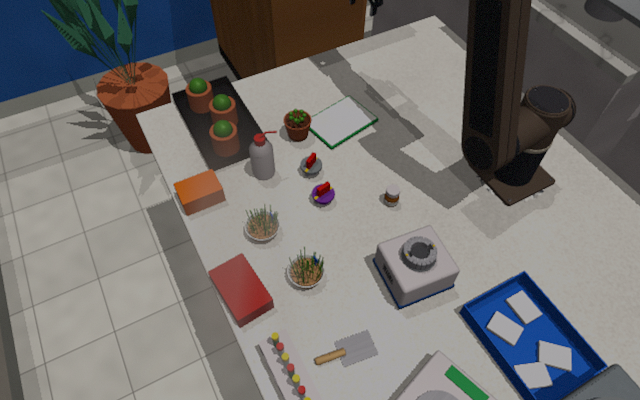

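View pics/top0.png

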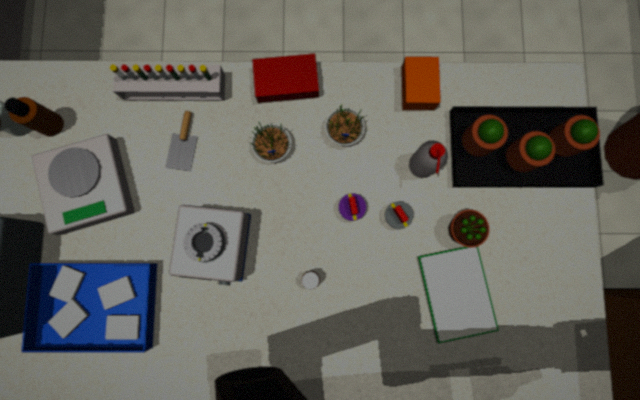

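The lid candidates are the purple disc with a red bar (top 352,207; scene 322,194) and the grey disc with a red bar (top 399,214; scene 311,165). The grey one fits the grey flange in the description. I'll confirm with an enlarged crop.

```bash
python3 - <<'E'
import cv2,numpy as np
a=cv2.imread("pics/scene0.png");b=cv2.imread("pics/top0.png")
def c(i,u,v,w=40,h=30): return cv2.resize(i[v-h:v+h,u-w:u+w],(400,300),interpolation=cv2.INTER_CUBIC)
cv2.imwrite("pics/mos.png",np.vstack([np.hstack([c(b,390,215),c(a,310,170)]),np.hstack([c(b,205,241),c(a,420,250)])]))
E
```

```text
(no output)
```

View pics/mos.png

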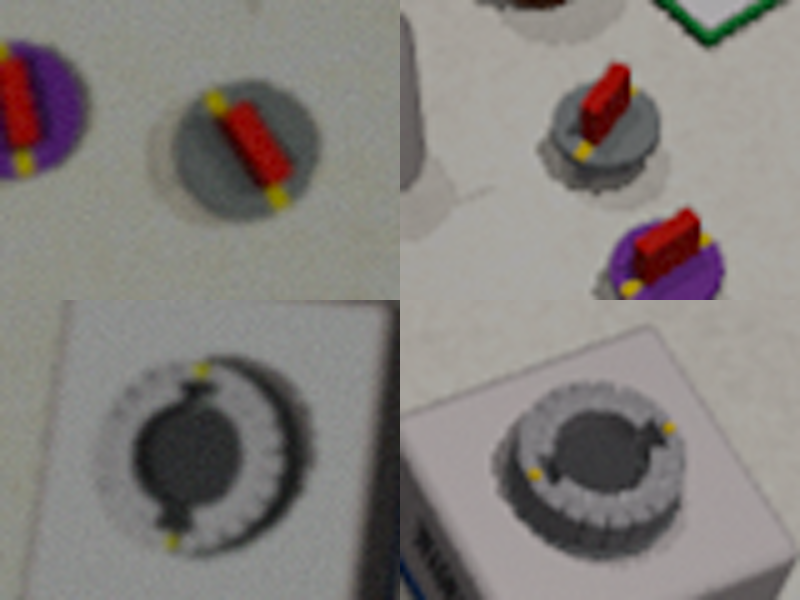

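Crop: the grey lid (top mark pixels ≈ 392.6,205 and 405.4,224.4; red bar diagonal between them) is the real one; the purple one beside it is the decoy. The collar dots are at top ≈ (205.2,224.6) and (199,259), scene ≈ (433.4,245.2) and (406.6,254.4).

```bash
python3 - <<'E'
from h import *
t,s="pics/top0.png","pics/scene0.png"
def rep(n,T,S,z):
    for S_ in (S,S[::-1]):
        P=[tri((t,*a),(s,*b)) for a,b in zip(T,S_)]
        print(n,[ (p[0].round(4),np.round(p[1],4)) for p in P],"mid",((P[0][0]+P[1][0])/2).round(4),"ang",np.degrees(np.arctan2(*(P[1][0]-P[0][0])[[1,0]])))
    for f,X in((t,T),(s,S)):
        a,b=[onz(f,*x,z) for x in X];print(f,((a+b)/2).round(4),np.degrees(np.arctan2(b[1]-a[1],b[0]-a[0])),np.linalg.norm(a-b))
rep("lid",[(392.6,205),(405.4,224.4)],[(306.2,169.6),(315.8,158)],.035)
rep("mill",[(205.2,224.6),(199,259)],[(406.6,254.4),(433.4,245.2)],.135)
E
```

```text
lid [(array([ 0.5711, -0.2827,  0.0375]), array([0.0007, 0.0007])), (array([ 0.5237, -0.3122,  0.0352]), array([0.0002, 0.0002]))] mid [ 0.5474 -0.2975  0.0364] ang -148.11220063663188
lid [(array([ 0.5564, -0.2658,  0.104 ]), array([0.0077, 0.0077])), (array([ 0.537 , -0.3332, -0.0396]), array([0.0093, 0.0093]))] mid [ 0.5467 -0.2995  0.0322] ang -106.0520066492799
pics/top0.png [ 0.5474 -0.2976  0.035 ] -147.6438879239089 0.05559010336850209
pics/scene0.png [ 0.547  -0.2987  0.035 ] -150.17064583473547 0.05442546917537429
mill [(array([0.515 , 0.1415, 0.1369]), array([0.0003, 0.0003])), (array([0.4416, 0.1516, 0.1369]), array([0.0007, 0.0007]))] mid [0.4783 0.1465 0.1369] ang 172.16319182849006
mill [(array([0.4898, 0.1505, 0.1831]), array([0.0296, 0.0296])), (array([0.4684, 0.1426, 0.0988]), array([0.0333, 0.0333]))] mid [0.4791 0.1465 0.1409] ang -159.68107820063244
pics/top0.png [0.478  0.1473 0.135 ] 171.97749293445838 0.07462938965066866
pics/scene0.png [0.4778 0.1455 0.135 ] 172.30443730244497 0.07385991739903063
```

move_arm --plan '[20,19,0,0,0,1.5,55,35,33,0,0,0,1.5,55,35,33,0,0,0,1.5,55,35,33,0,0,0,1.5,55,35,33,0,0,0,1.5,55,35,33,0,0,0,1.5,55,35,33,0,0,0,1.5,55,35,33,0,0,0,1.5,55,35,33,0,0,0,1.5,55,35,33,0,0,0,1.5,55,35,33,0,0,0,1.5,55,10,7,-20,0,0,0,55]'

```text
time: 1.35
eef_pos: [0.5511, -0.2954, 0.2144]
tcp_rot: [0.963, 0.268, 0.003, 0.002]
contact_force: [-0.4, -1.3, 1.3]
opening: 0.644
finger_force: 0.0
```

```bash
python3 - <<'E'
from h import *
c,s=snap("wrist","pics/w1.png")
M=R.from_quat(s["tcp_rot"]).as_matrix();print(s["time"],s["eef_pos"].round(4),M.round(3).tolist(),s["contact_force"])
d=np.load("pics/w1.png.npz");T=d["T"];fl,cx,cy=d["K"]
def proj(p):
    q=T[:3,:3].T@(np.array(p)-T[:3,3]);return cx+fl*q[0]/-q[2],cy-fl*q[1]/-q[2]
print(proj((.5711,-.2827,.035)),proj((.5237,-.3122,.035)),proj((.5474,-.2978,.069)))
im=cv2.imread("pics/w1.png");cv2.imwrite("pics/w1b.png",cv2.resize(im,(800,500),interpolation=cv2.INTER_CUBIC))
E
```

```text
1.35 [ 0.5511 -0.2954  0.2144] [[0.856, 0.517, 0.006], [0.517, -0.856, -0.003], [0.004, 0.006, -1.0]] [-0.44199746 -1.32406554  1.27538066]
(np.float64(321.21057433769226), np.float64(162.31755612736572)) (np.float64(321.9771589112899), np.float64(211.5618898479776)) (np.float64(321.9631212697428), np.float64(195.52824202026662))
```

View pics/w1b.png

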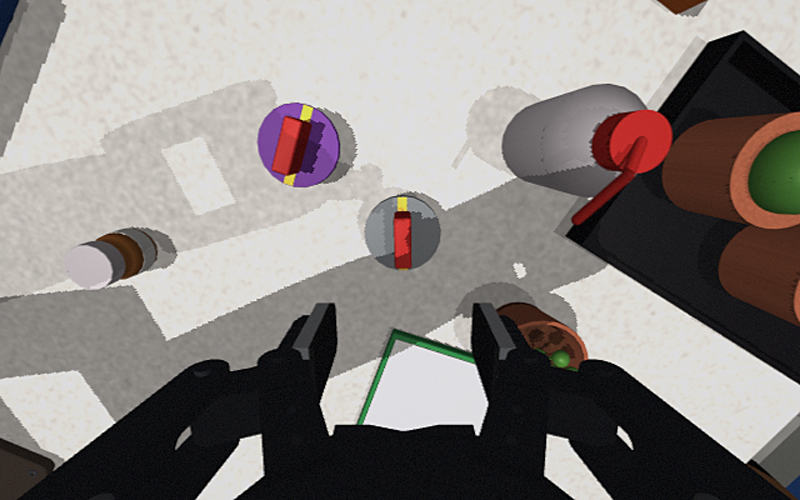

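The wrist view shows the grey lid's flange centred at ≈ (322,185.6) in raw pixels. The bar's top is at ≈ (322,192), vertical in the picture, so the yaw is right. The fingers clear the pot and purple lid.

```bash
python3 - <<'E'
from h import *
f="pics/w1.png";print(onz(f,322,185.6,.035),onz(f,322,192.5,.069),tri((f,322,164),("pics/top0.png",392.6,205)), ctrl.get_state()["eef_pos"])
E
```

```text
[ 0.54947851 -0.29671115  0.035     ] [ 0.55008383 -0.29622718  0.069     ] (array([ 0.57042501, -0.28339579,  0.03605042]), [np.float64(0.0009342268691652826), np.float64(0.0009342268691652577)]) [ 0.54882241 -0.29402495  0.2081593 ]
```

move_arm --plan '[2,1,-30,0,0,0,55,0,0,-40,0,0,0,55,0,0,-40,0,0,0,55,0,0,-30,0,0,0,55,0,0,-15,0,0,0,50,0,0,-5,0,0,0,45,0,0,0,0,0,0,45,0,0,0,0,0,0,45]'

```text
time: 2.2
eef_pos: [0.55, -0.2981, 0.0534]
tcp_rot: [0.964, 0.266, 0.001, 0.001]
contact_force: [0.5, 0.3, 0.3]
opening: 0.521
finger_force: 0.0
```

```bash
python3 - <<'E'
from h import *
c,s=snap("wrist","pics/w2.png")
print(s["eef_pos"],R.from_quat(s["tcp_rot"]).as_matrix().round(3).tolist(),s["contact_force"])
E
```

```text
[ 0.54999395 -0.2981199   0.05342134] [[0.859, 0.512, 0.003], [0.512, -0.859, -0.002], [0.001, 0.003, -1.0]] [0.49556015 0.26791924 0.32832087]
```

View pics/w2.png

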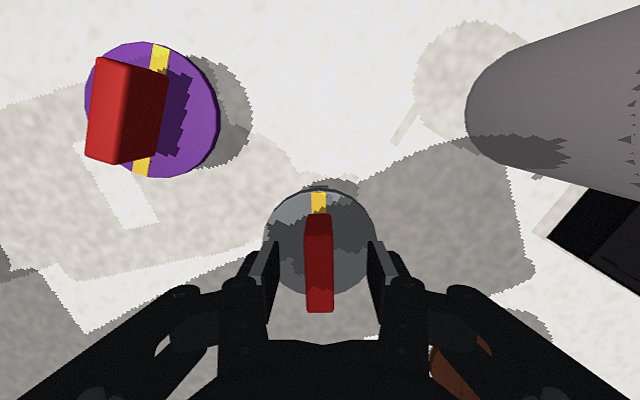

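The fingers straddle the red bar (bar centre 318, fingers' mid ≈ 321), about 1 mm off; I'll correct, lower and close.

move_arm --plan '[-0.6,1,-8,0,0,0,45,0,0,-4,0,0,0,40,0,0,0,0,0,0,25,0,0,0,0,0,0,12,0,0,0,0,0,0,6,0,0,0,0,0,0,6,0,0,0,0,0,0,6]' --newtons 50

```text
time: 2.95
eef_pos: [0.5481, -0.2959, 0.039]
tcp_rot: [0.964, 0.266, -0.0, -0.0]
contact_force: [-0.1, -0.2, -2.4]
opening: 0.161
finger_force: 49.0
```

move_arm --plan '[0,0,10,0,0,0,6,0,0,30,0,0,0,6,0,0,40,0,0,5,6,0,0,45,0,0,8,6,0,0,45,0,0,8,6,0,20,25,0,0,8,6,-7,40,0,0,0,8,6,-7,40,0,0,0,8,6,-7,40,0,0,0,8,6,-7,40,0,0,0,8,6,-7,40,0,0,0,8,6,-7,40,0,0,0,8,6]'

```text
time: 4.15
eef_pos: [0.5055, -0.0344, 0.235]
tcp_rot: [0.587, 0.81, 0.0, 0.0]
contact_force: [0.2, -1.0, -1.3]
opening: 0.155
finger_force: 49.0
```

```bash
python3 - <<'E'
from h import *
s=ctrl.get_state();M=R.from_quat(s["tcp_rot"]).as_matrix()
print(s["eef_pos"],np.degrees(np.arctan2(M[1,0],M[0,0])),M[:,2],s["contact_force"],s["qpos"],s["opening"])
E
```

```text
[ 0.50554493 -0.03441902  0.23499472] 108.12494235746023 [ 7.20709176e-04 -2.12197485e-05 -9.99999740e-01] [ 0.24123849 -0.97046089 -1.27501061] [-2.68529455e-01 -9.38811102e-02  1.97986002e+00  1.79643183e-04
  1.25491324e+00 -5.84925206e-01] 0.15536692465799998
```

move_arm --plan '[5,20,0,0,0,8,6,6,21,0,0,0,8,6,6,21,0,0,0,8,6,6,21,0,0,0,8,6,6,21,0,0,0,8,6,6,21,0,0,0,8,6,6,21,0,0,0,8,6,8,24,0,0,0,8,6,0,0,0,0,0,0,6,0,0,0,0,0,0,6]'

```text
time: 5.15
eef_pos: [0.555, 0.1341, 0.2346]
tcp_rot: [0.072, 0.997, -0.0, -0.0]
contact_force: [0.1, 0.2, -2.4]
opening: 0.151
finger_force: 49.3
```

```bash
python3 - <<'E'
from h import *
c,s=snap("wrist","pics/w3.png");M=R.from_quat(s["tcp_rot"]).as_matrix()
print(s["eef_pos"],np.degrees(np.arctan2(M[1,0],M[0,0])),M[:,2],s["contact_force"])
im=cv2.imread("pics/w3.png");cv2.imwrite("pics/w3b.png",cv2.resize(im,(800,500),interpolation=cv2.INTER_CUBIC))
E
```

```text
[0.55502912 0.13410849 0.23463663] 171.7907086553368 [-1.24677017e-04 -5.87579426e-04 -9.99999820e-01] [ 0.05629554  0.17157639 -2.41421375]
```

View pics/w3b.png

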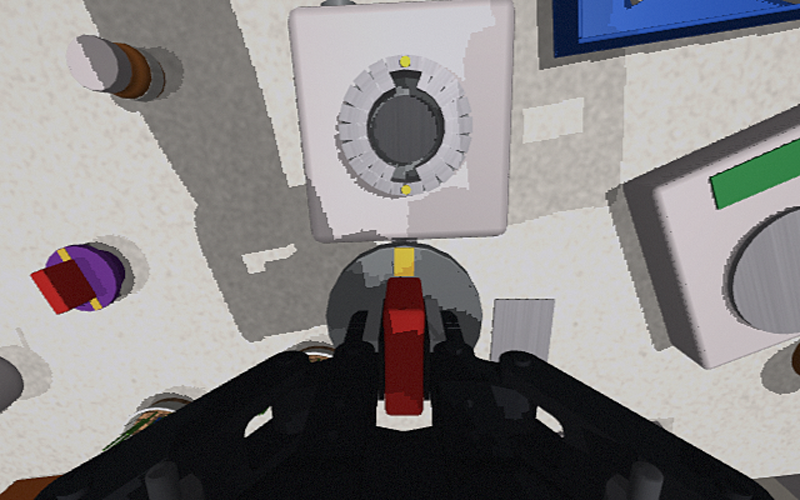

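Wrist view: collar dots at raw ≈ (323.6,49.2) and (324.8,152). The lid's flange front edge is at ≈ (323,194.4), with its near yellow mark at (322.8,209.6), and the lid sits straight in the grip.

```bash
python3 - <<'E'
from h import *
f="pics/w3.png"
a,b=onz(f,323.6,49.2,.135),onz(f,324.8,152,.135)
print("dots",a,b,(a+b)/2,np.linalg.norm(a-b),np.degrees(np.arctan2(*(a-b)[[1,0]])))
print(tri((f,323.6,49.2),("pics/top0.png",199,259)),tri((f,324.8,152),("pics/top0.png",205.2,224.6)))
u=np.array([np.cos(np.radians(171.8)),np.sin(np.radians(171.8)),0])
e=onz(f,323,194.4,.2306); print("lid c",e-.034*u)
# flange lateral edges: left 327/1.25,right 481/1.25 near row 318/1.25
l,r=onz(f,327/1.25,316/1.25,.2306),onz(f,481/1.25,316/1.25,.2306);print((l+r)/2,np.linalg.norm(l-r))
E
```

```text
dots [0.4411478  0.15205397 0.135     ] [0.51557627 0.14232873 0.135     ] [0.47836204 0.14719135 0.135     ] 0.07506115490289265 172.55558806347838
(array([0.44118457, 0.15214545, 0.13602942]), [np.float64(0.00019707103571594618), np.float64(0.00019707103571587727)]) (array([0.51528593, 0.14228054, 0.13466838]), [np.float64(0.0003298992480980741), np.float64(0.0003298992480980266)])
lid c [0.55907171 0.13465149 0.2306    ]
[0.55750238 0.13497027 0.2306    ] 0.0661307862288486
```

move_arm --plan '[-30,5,0,0,0,0.5,6,-38,6,0,0,0,0,6,-10,2,-10,0,0,0,6,0,0,-20,0,0,0,6,0,0,-15,0,0,0,6,0,0,-8,0,0,0,6,0,0,0,0,0,0,6,0,0,0,0,0,0,6]'

```text
time: 6.0
eef_pos: [0.4778, 0.1467, 0.1816]
tcp_rot: [0.067, 0.998, 0.0, 0.0]
contact_force: [-0.0, 0.2, -2.4]
opening: 0.154
finger_force: 49.4
```

```bash
cat > st.py <<'E'
from h import *
s=ctrl.get_state();M=R.from_quat(s["tcp_rot"]).as_matrix()
print(s["time"],(s["eef_pos"]*1e3).round(2),"yaw",np.degrees(np.arctan2(M[1,0],M[0,0])).round(2),"tilt",(M[:,2]*57.3).round(2)[:2],"F",s["contact_force"].round(2),"T",s["wrist_torque"].round(3),s["opening"].round(3))
E
python3 st.py
python3 - <<'E'
from h import *
snap("wrist","pics/w4.png");snap("scene","pics/s4.png")
a=cv2.imread("pics/w4.png")[0:300,170:470];b=cv2.imread("pics/s4.png")[205:295,375:465]
cv2.imwrite("pics/m4.png",np.hstack([cv2.resize(a,(400,400)),cv2.resize(b,(400,400),interpolation=cv2.INTER_CUBIC)]))
E
```

```text
Traceback (most recent call last):
  File "st.py", line 3, in <module>
    print(s["time"],(s["eef_pos"]*1e3).round(2),"yaw",np.degrees(np.arctan2(M[1,0],M[0,0])).round(2),"tilt",(M[:,2]*57.3).round(2)[:2],"F",s["contact_force"].round(2),"T",s["wrist_torque"].round(3),s["opening"].round(3))
                                                                                                                                                                                                      ^^^^^^^^^^^^^^^^^^
AttributeError: 'float' object has no attribute 'round'
```

View pics/m4.png

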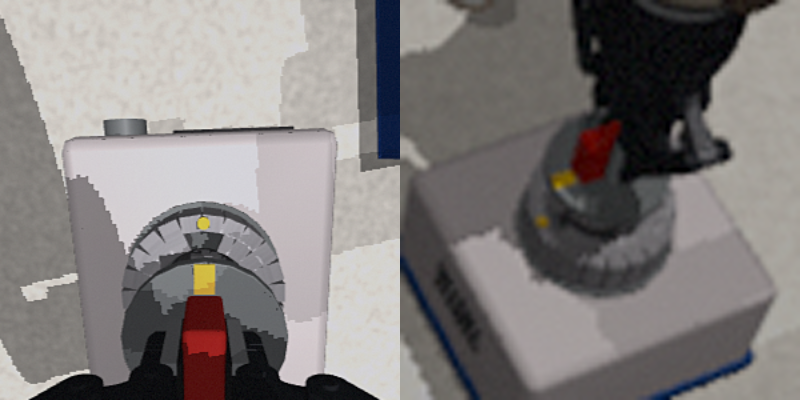

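The lid's yellow mark (204,278) lines up with the collar's dot (204,223) and the lid sits above the collar. Now I descend gently, feeling.

move_arm --plan '[0,0,-3,0,0,0,6,0,0,-3,0,0,0,6,0,0,-2,0,0,0,6,0,0,-2,0,0,0,6,0,0,-1,0,0,0,6,0,0,0,0,0,0,6]'

```text
time: 6.7
eef_pos: [0.4772, 0.147, 0.1703]
tcp_rot: [0.067, 0.998, -0.0, -0.0]
contact_force: [0.1, 0.9, -1.8]
opening: 0.152
finger_force: 49.4
```

```bash
sed -i 's/s\["opening"\].round(3)/s["opening"]/' st.py; python3 st.py
```

```text
6.7 [477.17 146.96 170.26] yaw 172.31 tilt [-0.03 -0.01] F [ 0.12  0.86 -1.84] T [-0.042  0.101 -0.044] 0.15204935362165556
```

move_arm --plan '[0,0.4,-1,0,0,0,6,0,0,-1,0,0,0,6,0,0,-1,0,0,0,6,0,0,-1,0,0,0,6,0,0,0,0,0,0,6]'

```text
time: 7.2
eef_pos: [0.4776, 0.1472, 0.1696]
tcp_rot: [0.067, 0.998, -0.0, -0.0]
contact_force: [-8.3, -2.4, 12.7]
opening: 0.156
finger_force: 51.6
```

```bash
python3 st.py
```

```text
7.2 [477.61 147.2  169.55] yaw 172.34 tilt [-0.01 -0.05] F [-8.33 -2.39 12.68] T [-0.394  1.267 -0.013] 0.15612425457152249
```

move_arm --plan '[0,0,4,0,0,0,6,-2.5,-0.5,0,0,0,0,6,0,0,0,0,0,0,6,0,0,-2,0,0,0,6,0,0,-1,0,0,0,6,0,0,-1,0,0,0,6,0,0,0,0,0,0,6]'

```text
time: 7.9
eef_pos: [0.4746, 0.1469, 0.1658]
tcp_rot: [0.067, 0.998, -0.0, -0.0]
contact_force: [-0.6, -1.0, -2.7]
opening: 0.159
finger_force: 49.3
```

```bash
python3 st.py
```

```text
7.9 [474.6  146.87 165.84] yaw 172.31 tilt [-0.04 -0.  ] F [-0.65 -0.97 -2.71] T [-0.032  0.019 -0.016] 0.15852528959011516
```

move_arm --plan '[0,-0.2,-1,0,0,0,6,0,0,-1,0,0,0,6,0,0,-0.7,0,0,0,6,0,0,-0.6,0,0,0,6,0,0,0,0,0,0,6]'

```text
time: 8.4
eef_pos: [0.4747, 0.1466, 0.1629]
tcp_rot: [0.067, 0.998, -0.0, -0.0]
contact_force: [-1.3, -0.4, -2.1]
opening: 0.153
finger_force: 49.3
```

```bash
python3 st.py
```

```text
8.4 [474.75 146.64 162.94] yaw 172.31 tilt [-0.01 -0.01] F [-1.3  -0.43 -2.13] T [-0.009 -0.02  -0.03 ] 0.15343807894424039
```

move_arm --plan '[-0.2,0,-1,0,0,0,6,0,0,-1,0,0,0,6,0,0,-1,0,0,0,6,0,0,-1,0,0,0,6,0,0,0,0,0,0,6]'

```text
time: 8.9
eef_pos: [0.4746, 0.1466, 0.1594]
tcp_rot: [0.067, 0.998, -0.0, -0.0]
contact_force: [-2.0, -1.1, 2.0]
opening: 0.152
finger_force: 49.8
```

```bash
python3 st.py
```

```text
8.9 [474.63 146.65 159.36] yaw 172.31 tilt [-0.01 -0.01] F [-2.   -1.13  1.98] T [-0.064  0.258 -0.028] 0.15225735656379885
```

The plate has been reached at the right depth with a gentle push back, so the lugs are in the slots. Next, push down.

move_arm --plan '[-0.4,-0.2,-1,0,0,0,6,0,0,-1.5,0,0,0,6,0,0,-1.5,0,0,0,6,0,0,-1.5,0,0,0,6,0,0,-1.5,0,0,0,6,0,0,-1,0,0,0,6,0,0,0,0,0,0,6]'

```text
time: 9.6
eef_pos: [0.4746, 0.1466, 0.1518]
tcp_rot: [0.067, 0.998, 0.0, 0.0]
contact_force: [-1.2, 0.2, 6.2]
opening: 0.158
finger_force: 50.6
```

```bash
python3 st.py
```

```text
9.6 [474.64 146.63 151.76] yaw 172.31 tilt [0.05 0.02] F [-1.21  0.18  6.21] T [0.031 0.368 0.017] 0.157857236676034
```

move_arm --plan '[0,0,-1,0,0,0,6,0,0,-1,0,0,0,6,0,0,-1,0,0,0,6,0,0,0,0,0,0,6]'

```text
time: 10.0
eef_pos: [0.4746, 0.1466, 0.1492]
tcp_rot: [0.067, 0.998, 0.0, 0.0]
contact_force: [-3.0, 0.5, 7.2]
opening: 0.157
finger_force: 50.9
```

```bash
python3 st.py
```

```text
10.0 [474.65 146.63 149.18] yaw 172.31 tilt [0.05 0.02] F [-2.99  0.5   7.16] T [-0.003  0.568 -0.019] 0.1567306298669171
```

move_arm --plan '[-0.3,0.3,-0.3,0,0,-5,6,0.1,0.3,0,0,0,-5,6,0.1,0.3,0,0,0,-5,6,0,0,0,0,0,0,6]'

```text
time: 10.4
eef_pos: [0.4753, 0.1476, 0.1494]
tcp_rot: [0.197, 0.98, 0.001, 0.001]
contact_force: [-0.9, 0.7, 9.4]
opening: 0.158
finger_force: 50.8
```

```bash
python3 st.py
```

```text
10.4 [475.32 147.61 149.39] yaw 157.22 tilt [0.17 0.03] F [-0.91  0.67  9.42] T [-0.017  0.359 -0.112] 0.15795773688453058
```

move_arm --plan '[0.1,0.3,0,0,0,-5,6,0.1,0.3,0,0,0,-5,6,0.2,0.3,0,0,0,-5,6,0.2,0.3,0,0,0,-5,6,0.2,0.3,0,0,0,-5,6,0.2,0.2,0,0,0,-4,6,0,0,0,0,0,0,6]'

```text
time: 11.1
eef_pos: [0.4759, 0.1488, 0.1493]
tcp_rot: [0.436, 0.9, -0.0, 0.001]
contact_force: [-2.5, -1.6, 8.7]
opening: 0.158
finger_force: 51.0
```

```bash
python3 st.py
```

```text
11.1 [475.88 148.75 149.3 ] yaw 128.3 tilt [ 0.08 -0.07] F [-2.46 -1.59  8.7 ] T [-0.302  0.558  0.045] 0.15830847358752445
```

move_arm --plan '[0.1,0.1,0,0,0,-1.5,6,0.1,0.1,0,0,0,-1.5,6,0.1,0.1,0,0,0,-1.5,6,0,0,0,0,0,0,6]'

```text
time: 11.5
eef_pos: [0.4751, 0.1485, 0.1492]
tcp_rot: [0.469, 0.883, -0.002, 0.0]
contact_force: [-5.3, -4.5, 11.2]
opening: 0.158
finger_force: 52.1
```

```bash
python3 st.py
```

```text
11.5 [475.14 148.54 149.2 ] yaw 124.04 tilt [-0.1  -0.19] F [-5.25 -4.52 11.25] T [-0.515  1.127  0.653] 0.1576294950465431
```

The stop is felt (torque 0.65 N·m at about 48°). I ease sideways and let it spring up.

move_arm --plan '[-0.5,-0.5,0,0,0,0.5,6,0,0,1,0,0,0,6,0,0,1,0,0,0,6,0,0,1,0,0,0,6,0,0,1,0,0,0,6,0,0,0.5,0,0,0,6,0,0,0,0,0,0,6]'

```text
time: 12.2
eef_pos: [0.4748, 0.1485, 0.1512]
tcp_rot: [0.467, 0.884, -0.0, 0.0]
contact_force: [3.6, -1.8, -7.5]
opening: 0.154
finger_force: 49.0
```

```bash
python3 st.py
```

```text
12.2 [474.75 148.55 151.17] yaw 124.33 tilt [-0.02 -0.04] F [ 3.58 -1.84 -7.49] T [-0.339 -0.746  0.554] 0.1544344255406809
```

move_arm --plan '[0,0,-1.5,0,0,0.7,6,-0.1,0,0,0,0,0.8,6,0,0,0,0,0,0,6]'

```text
time: 12.5
eef_pos: [0.4748, 0.1486, 0.1518]
tcp_rot: [0.456, 0.89, -0.0, -0.0]
contact_force: [-1.5, -3.3, 2.1]
opening: 0.154
finger_force: 50.1
```

```bash
python3 st.py
```

```text
12.5 [474.81 148.63 151.78] yaw 125.79 tilt [-0.04 -0.03] F [-1.49 -3.3   2.09] T [-0.691  0.271  0.097] 0.15447457862506336
```

move_arm --plan '[-0.2,-0.4,0.8,0,0,0,6,0,0,0.8,0,0,0,6,0,0,0.6,0,0,0,6,0,0,0,0,0,0,6]'

```text
time: 12.9
eef_pos: [0.4747, 0.1486, 0.1533]
tcp_rot: [0.456, 0.89, 0.0, 0.0]
contact_force: [-0.1, -1.0, 2.5]
opening: 0.157
finger_force: 49.9
```

```bash
python3 st.py
```

```text
12.9 [474.75 148.57 153.26] yaw 125.8 tilt [0.03 0.02] F [-0.11 -1.    2.49] T [-0.463  0.105  0.159] 0.15721301706863833
```

move_arm --plan '[0,-0.2,0.6,0,0,0,6,0,0,0.6,0,0,0,6,0,0,0.5,0,0,0,6,0,0,0,0,0,0,6]'

```text
time: 13.3
eef_pos: [0.4747, 0.1485, 0.154]
tcp_rot: [0.456, 0.89, 0.0, 0.0]
contact_force: [2.9, -0.4, -4.0]
opening: 0.155
finger_force: 49.1
```

```bash
python3 st.py
```

```text
13.3 [474.69 148.48 154.  ] yaw 125.8 tilt [0.03 0.04] F [ 2.91 -0.43 -4.01] T [-0.068 -0.59   0.115] 0.15484450208055686
```

Seated at 154.0 mm, i.e. 20 mm deep: the locked height. Release and retreat straight up.

move_arm --plan '[0,0,-0.4,0,0,0,6,0,0,0,0,0,0,18,0,0,0,0,0,0,26,0,0,0,0,0,0,34,0,0,0,0,0,0,40,0,0,8,0,0,0,40,0,0,25,0,0,0,40,0,0,35,0,0,0,40,0,0,40,0,0,0,40,50,0,10,0,0,0,40,50,0,0,0,0,0,40,0,0,0,0,0,0,40]'

```text
time: 14.5
eef_pos: [0.5777, 0.1476, 0.2706]
tcp_rot: [0.456, 0.89, -0.0, -0.0]
contact_force: [-0.1, -0.4, -1.1]
opening: 0.47
finger_force: 0.0
```

```bash
python3 st.py
python3 - <<'E'
from h import *
snap("wrist","pics/w5.png");snap("scene","pics/s5.png");snap("top","pics/t5.png")
a=cv2.resize(cv2.imread("pics/w5.png"),(480,300));b=cv2.imread("pics/s5.png")[205:295,370:466]
t=cv2.imread("pics/t5.png")
cv2.imwrite("pics/m5.png",np.vstack([np.hstack([a,cv2.resize(b,(320,300),interpolation=cv2.INTER_CUBIC)]),np.hstack([cv2.resize(t,(480,300)),cv2.resize(t[196:286,157:253],(320,300),interpolation=cv2.INTER_CUBIC)])]))
E
```

```text
14.5 [577.73 147.56 270.58] yaw 125.72 tilt [-0.04 -0.02] F [-0.06 -0.38 -1.13] T [-0.05   0.029 -0.017] 0.4701128887025996
```

View pics/m5.png

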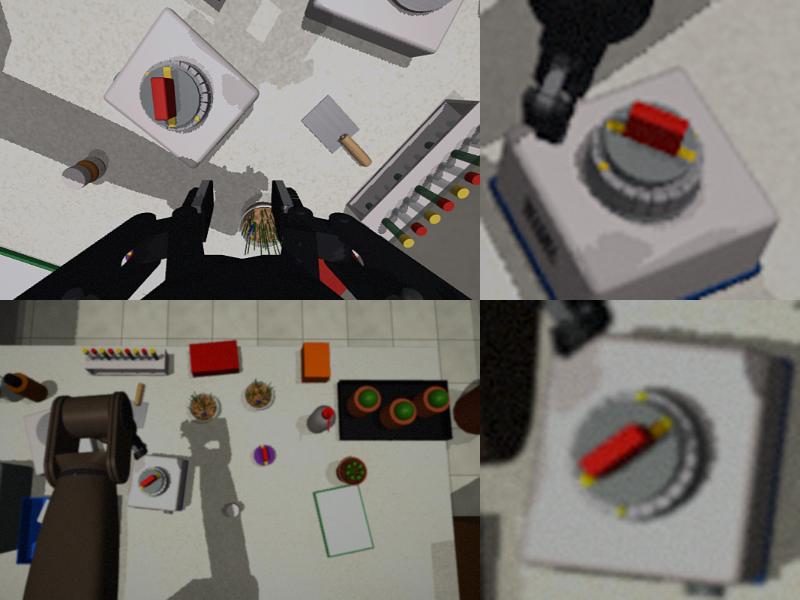

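The lid sits in the collar, marks turned about 45° past the dots (wrist marks raw ≈ (222.7,93.3), (230.7,164); scene ≈ (410.5,243.1), (431.8,251.5)). Bystanders look unmoved. A height and angle check follows.

```bash
python3 - <<'E'
from h import *
w,s="pics/w5.png","pics/s5.png"
for S in ([(410.5,243.1),(431.8,251.5)],[(431.8,251.5),(410.5,243.1)]):
    P=[tri((w,*a),(s,*b)) for a,b in zip([(222.7,93.3),(230.7,164)],S)]
    d=P[0][0]-P[1][0];print([(p[0].round(4),np.round(p[1],4)) for p in P],((P[0][0]+P[1][0])/2).round(4),np.degrees(np.arctan2(d[1],d[0])),np.linalg.norm(d))
E
```

```text
[(array([0.5051, 0.167 , 0.2215]), array([0.0264, 0.0264])), (array([0.5061, 0.1744, 0.2321]), array([0.0242, 0.0242]))] [0.5056 0.1707 0.2268] -97.86110138287634 0.013005052342441452
[(array([0.4623, 0.1701, 0.1511]), array([0.0016, 0.0016])), (array([0.4968, 0.1258, 0.1536]), array([0.0006, 0.0006]))] [0.4795 0.148  0.1524] 127.94922140369219 0.056227554790792465
```

```bash
python3 -c "
from plant import order; print(order.sign_off())"
```

```text
the job is handed in; nothing more can be done
None
```

The lid is locked in the collar and the job is handed in: I turned it clockwise to the stop, eased back about 2°, and it sprang up to the 20 mm locked height; the gripper is clear and the bystanders look unmoved.

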